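# Serve a slice of toast from the rack with the tongs

### The job

Serve the slice of toast with the kitchen tongs: take up the tongs, close them on the slice standing in the toast rack and draw it out, never touching the toast with the gripper itself and leaving the round crumpet in the rack. Carry the slice over the middle of the side plate and finish there, still holding it up at rest in the closed tongs, a few centimetres clear of the plate; do not put it down or let go, and leave everything else where it stands.

Things in the scene. Friction and masses are not known exactly. Their poses are not given: they have to be found in the camera images.
- tongs: sprung steel kitchen tongs with black rubber grip panels, 228 mm long, 22 mm high, 0.11 kg, lying so that the two arms open and close sideways. Origin: underside, midway between the arms, midway along the panels (near the centre of mass); x points along the tongs to the jaws (roughly to the robot's right), z up. Each arm turns on a pin at x = -95 mm; both move alike, sprung open
- tongs_grip (a point): where to squeeze: the tongs' x = 0, y = 0, 11 mm above the underside. The grip panels run 42 mm either way along x, 21 mm high. Width over them here: 47 mm at rest (open), 28 mm when the jaws are 14 mm apart (panels then parallel); jaw gap = 14 mm + 1.9 x (width - 28 mm). The spring resists with 5 N per side at first, 7 N at 28 mm
- tongs_jaws (a point): midway between the jaw plates, 86 mm from tongs_grip along x, 11 mm above the underside. Jaws: flat round-ended plates 36 mm long (x from 67 to 103 mm), rubber-lined inside, 22 mm high, 5 mm thick, 50 mm apart inside when open
- jaw_left (a joint): turn of each arm from open (0) towards closed, rad: 0.10 with the jaws 14 mm apart, up to 0.14 with them shut on nothing
- toast: slice of tin-loaf toast, 14 mm thick (its x), 92 mm wide (its y), 98 mm tall (its z), light toasted faces and brown crust, about 45 g; stands upright in a slot of the rack, may lean a little. Origin at the middle of its lower edge
- toast_center (a point): middle of the slice, 49 mm above its lower edge
- crumpet: round crumpet, disc 94 mm across and 16 mm thick (its x), one face full of small holes; stands in another slot of the rack, 48 mm from the toast between mid-planes with one empty slot between. Origin at its lowest point as it starts
- crumpet_center (a point): middle of the crumpet disc
- rack: loose steel-wire toast rack, 0.42 kg, 157 mm long (x), 65 mm wide (y), 68 mm high; origin at the centre of its underside. Arches of 5 mm wire across y at x = -60, -36, -12, 12, 36, 60 mm make five slots; toast and crumpet stand at x = -24 and +24 mm, either way round, facing along x, on two rails 12 mm up. The toast's top 42 mm stand above the arches
- plate: white side plate, 176 mm across, 18 mm high, loose; origin at the centre of its underside
- honey_jar: honey jar with a red lid, 65 mm across, 100 mm high, behind the work; leave alone
- mug: white mug, 92 mm across and 95 mm high with a handle, behind the tongs; leave alone
There are look-alikes about, which are no part of the job. What is shaped like the toast but purple is not meant.

How it is judged (in metres and radians):
On the way, in this order (a step that is already met when the one before it is completed fails the run):
1. the tongs are held up off the worktop by the fingers (height (world z) of tongs above 0.03 m and contact force between the fingers and tongs above 1 N), for 0.2 s.
2. the slice is lifted clear of the rack in the tongs (height (world z) of toast above 0.05 m and contact force between tongs and toast above 0.5 N and contact force between toast and rack below 0.05 N and contact force between the fingers and tongs above 1 N), for 0.2 s.
At the end, for the whole second after the job is handed in: The slice is pinched flat between the jaws (arms at 0.07 to 0.13 rad), the tongs held by the fingers; slice centre within 50 mm of the plate's centre in plan, lower edge over 45 mm above the worktop, at rest, touching nothing else; crumpet in the rack; rack and plate moved under 30 mm (contact force between tongs and toast above 0.5 N and contact force between the fingers and tongs above 1 N and height (world z) of toast above 0.045 m and height (world z) of toast_center above 0.085 m and horizontal distance between toast_center and plate below 0.05 m and contact force between toast and plate below 0.05 N and contact force between toast and rack below 0.05 N and contact force between toast and crumpet below 0.05 N and contact force between toast and the arm below 0.05 N and contact force between toast and the fingers below 0.05 N and linear speed of toast below 0.05 m/s and distance between crumpet_center and rack below 0.075 m and height (world z) of crumpet_center below 0.07 m and angle between rack's own z axis and vertical below 0.1 rad and distance of each of rack, plate from where it was at the start of the episode below 0.03 m and value of joint jaw_left between 0.07 and 0.13 rad and angle between the x axis of toast and the y axis of tongs, either way round below 0.35 rad); the arm keeps its last pose, push and grip.
It fails at once if the robot touches the toast itself instead of using the tongs (contact force between any of the fingers, the arm and toast above 0.5 N).
It fails at once if the crumpet is taken out of the rack (height (world z) of crumpet_center above 0.085 m).
It fails at once if the honey jar or the mug is knocked or moved (distance of any of honey_jar, mug from where it was at the start of the episode above 0.03 m).
It fails at once if the rack or the plate is knocked or pushed away (distance of any of rack, plate from where it was at the start of the episode above 0.03 m).
It also fails if it takes over 48 s, if anything falls off the work surface, if the arm or the gripper's body presses on something with over 40 N, if the wrist force passes 120 N, or if a joint passes its speed limit or range.

### The arm

A 7-joint arm with a two-finger parallel gripper is mounted at the origin on a cart in front of the work surface, level with it; the furniture and walls round the work are solid. World frame = base frame: x ahead of the robot, y to its left, z up, the work surface at z = 0. Lengths are in m, angles in degrees, forces in N, time in s.
With the tool pointing down it reaches from about 0.425 to 0.875 m from the base axis. Payload 4.7 kg.
Tool frame: the origin (TCP) lies at the very end of the fingers, on their centre line; the grasp point (between the pads) lies 19 mm behind it (env.grip_point_offset is the distance from the TCP to the grasp point, in m); z points along the fingers, y is the line along which they close (so a half turn about z gives the same grasp; the last joint's range is limited). The gripper opens to 87 mm and grips with 3 to 60 N. Pads are 19 mm wide; open, the fingers measure 117 mm over their backs; the gripper's body (75 mm by 190 mm) begins 51 mm behind the grasp point.
Start: joints at [64.234, 18.392, -4.016, 83.108, 1.295, 78.541, -3.26], TCP at [0.291, -0.581, 0.184] pointing down, gripper open.
Joint ranges: [-163.93, 163.93], [-17.29, 119.83], [-79.2, 71.16], [3.27, 140.29], [-89.18, 269.18], [5.43, 117.66], [-154.24, 154.24]. Speed limits (degrees/s): [147.25, 147.25, 180, 180, 180, 180, 180].

### API

Orientations are given as [roll, pitch, yaw] about the fixed x, y, z axes, in that order (R = Rz(yaw) Ry(pitch) Rx(roll)).
In Python, from cell import env gives the robot as it stands.
- The arm moves only by the tool jog_arm, never from a script. Its argument "motion" is a list of rows, each an object of numbers: "x", "y", "z": the shift along the tool's x, y, z in cm; "ax", "ay", "az": the turn, a rotation vector about the tool's x, y, z in degrees. In form: [{"x": .., "y": .., "z": .., "ax": .., "ay": .., "az": ..}, ...]. A call has exactly 5 rows; each row shifts and turns the commanded pose from where the row before left it, along the tool's axes as they then stand; what a row does not reach is not made up. A row lasts 1/10 s, in which the tool goes at most 50 mm and 8.59 degrees, less where a joint would pass 70% of its speed; a pose out of reach is approached as far as the arm can. A call is refused whole if a number of a shift passes 5 or a number of a turn 8.59, either way. A call with a gripper value outside its range is refused whole. "claw" is the gripper command: -1 is shut, 1 is fully open, values between are in proportion, set as the call begins (left out, the last holds). The fingers move at their own pace and stop on an object; "squeeze" is the grip in N (left out, the last holds). Time passes only in rows, so rows that do not move let the fingers close, or fill a call up. It gives the time, the measured TCP pose, the force, the opening and the grip force at its end, in the units of the state.
- env.get_obs(): the state, without advancing time (a new reading comes with each control period).
- env.read_camera(name): name is "side" or "top"; returns the picture (384x512x3 uint8, red, green, blue); there is no depth.
- env.camera_params(name): a dict with "fx", "fy", "cx", "cy" (pixels), "extrinsics" (4x4, takes a point from world to camera coordinates). Camera axes: x right, y up, looking along -z (the intrinsics and any distortion apply to the point x, -y, -z); pixel columns grow to the right and rows downward; lengths in m; the calibration is good to about 2 mm. A picture is of the moment at which its call begins. camera_params takes no time and is no camera call.
- env.sign_off(): hands the job in; it is judged then, once.
The state is a dict: "time_s": time; "qpos": joint angles; "joint_velocities": joint speeds; "effort": joint torques, N m; "tool_pos": TCP position; "tool_rot": TCP orientation; "force": force on the tool from outside, world axes, zero at the start; "wrist_torque": the same for the moment, N m; "grip_width": finger opening in m; "grasp_force": force on a finger pad.
Only numpy, scipy, OpenCV 4.12 (cv2) and the standard library are available. Lean on these libraries where they do the work, as an engineer would, in place of code of your own. Each camera call takes 0.05 s, during which the arm holds its last target. There are 200 camera calls.

## Working session

There is one attempt and no reset: what is moved stays moved. The work goes in short steps, Python scripts to look and compute and a tool call to move; the robot and the scene stay as the last step left them, time stands still between calls to the robot, and variables do not carry over. Pictures are saved under pics/ and viewed, at most 10 in all, crops included, and the job is handed in when it is done.

Besides the shell and the picture viewer there is one more tool, called after ">>>" in YAML: its name, and indented under it one key for each argument. jog_arm: Moves the arm, as the interface text tells. Its arguments: {"type":"object","properties":{"motion":{"type":"array"},"claw":{"type":"number"},"squeeze":{"type":"number"}},"required":["motion"]}

```bash
ls; mkdir -p pics; cat > h.py <<'E'
from cell import env
import numpy as np, cv2
def snap(n,f):
    im=env.read_camera(n); cv2.imwrite(f,im[:,:,::-1]); return im
def ray(n,u,v):
    p=env.camera_params(n);E=np.array(p['extrinsics']);R,t=E[:3,:3],E[:3,3]
    d=R.T@np.array([(u-p['cx'])/p['fx'],-(v-p['cy'])/p['fy'],-1]);return -R.T@t,d
def atz(n,u,v,z):
    o,d=ray(n,u,v);return (o+d*(z-o[2])/d[2]).round(4)
def proj(n,P):
    p=env.camera_params(n);E=np.array(p['extrinsics']);c=E[:3,:3]@np.array(P)+E[:3,3]
    return np.round([p['cx']+p['fx']*c[0]/-c[2],p['cy']+p['fy']*c[1]/c[2]],1)
E
python3 - <<'E'
from h import *
a=snap('side','pics/s0.png');b=snap('top','pics/t0.png')
print({k:v for k,v in env.get_obs().items() if k in('tool_pos','tool_rot','grip_width','time_s')})
for n in('side','top'):
    p=env.camera_params(n);print(n,p.keys(),p['fx'],ray(n,256,192))
E
```

```text
pics
{'time_s': 0.1, 'tool_pos': array([ 0.29046588, -0.58086606,  0.18278406]), 'tool_rot': array([-1.79901947e+02,  7.30508901e-03,  2.65756298e+01]), 'grip_width': 0.08705170910652743}
side dict_keys(['fx', 'fy', 'cx', 'cy', 'extrinsics']) 479.9265417421204 (array([-0.07037272,  0.89422956,  0.87845777]), array([ 0.44152936, -0.66031202, -0.60753497]))
top dict_keys(['fx', 'fy', 'cx', 'cy', 'extrinsics']) 448.30108027364685 (array([0.23989873, 0.05471184, 1.29725486]), array([ 0.21878855, -0.03612231, -0.97515079]))
```

View pics/s0.png

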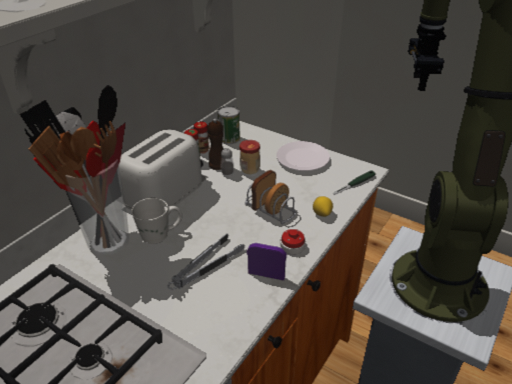

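View pics/t0.png

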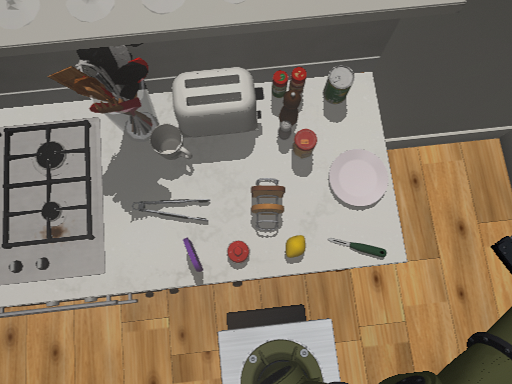

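```bash
python3 - <<'E'
from h import *
s=cv2.imread('pics/s0.png');t=cv2.imread('pics/t0.png')
R=lambda im,u,v,w,h:cv2.resize(im[v:v+h,u:u+w],(400,int(400*h/w)),interpolation=cv2.INTER_CUBIC)
a=R(s,240,160,64,64);b=R(t,235,170,64,64);c=R(t,125,185,100,50);d=R(s,165,225,100,50)
cv2.imwrite('pics/c0.png',np.vstack([np.hstack([a,b]),np.hstack([d,c])]))
for u,v in[(133,206),(145,207),(210,201),(208,221),(268,190),(268,209),(357,178)]:print(u,v,atz('top',u,v,0.02),atz('top',u,v,.1))
E
```

```text
133 206 [0.524  0.3664 0.02  ] [0.5062 0.3469 0.1   ]
145 207 [0.5173 0.3321 0.02  ] [0.4999 0.3147 0.1   ]
210 201 [0.5144 0.1433 0.02  ] [0.4972 0.1378 0.1   ]
208 221 [0.4565 0.1543 0.02  ] [0.4429 0.148  0.1   ]
268 190 [ 0.5286 -0.0282  0.02  ] [ 0.5105 -0.023   0.1   ]
268 209 [ 0.4725 -0.0215  0.02  ] [ 0.4579 -0.0167  0.1   ]
357 178 [ 0.536 -0.293  0.02 ] [ 0.5175 -0.2712  0.1   ]
```

View pics/c0.png

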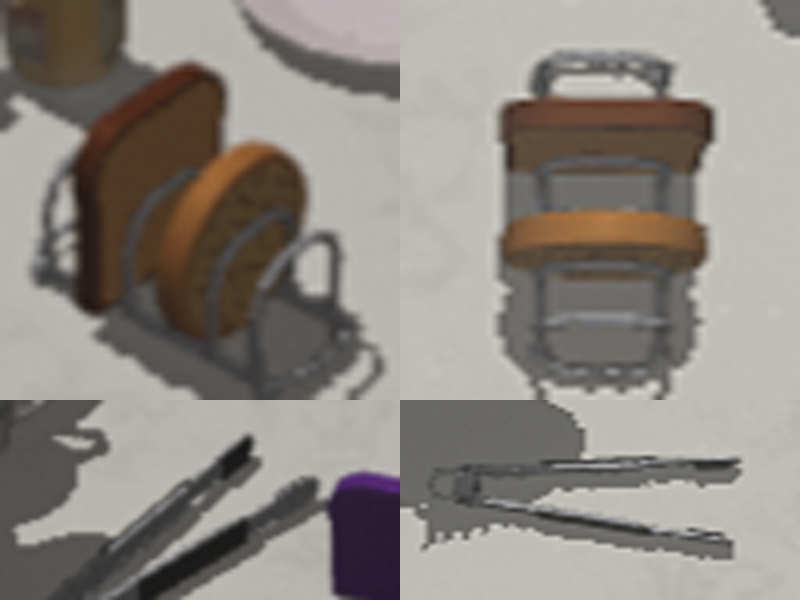

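```bash
python3 - <<'E'
from h import *
L=atz('top',251.5,188.6,.108);R=atz('top',285,188.6,.108);print('toast L,R',L,R,'w',np.linalg.norm(L-R),'mid',(L+R)/2,'yaw',np.degrees(np.arctan2(*(L-R)[:2]))) 
print('thick',atz('top',268.2,186.5,.11)-atz('top',268.2,190.8,.11))
M=(L+R)/2;u=(L-R)/np.linalg.norm(L-R)
for s in(46,-46):print('side top corner',proj('side',M+u*s/1000))
print('crumpet top',atz('top',268,208,.106))
print('plate',[atz('top',*q,.016) for q in((329,178),(387,178),(357,150),(357,208))])
T=lambda:0
print('tip far',atz('top',210,200.2,.022),'tip near',atz('top',208,220,.022),'rear',atz('top',132.5,205.7,.015))
print('panel near (side)',atz('side',200,272.5,.012),atz('side',227.5,255,.012))
print('far panel/jaw tip side',atz('side',228,236,.022),'near tip',atz('side',244,246.5,.022))
print('mug',[atz('top',*q,.095) for q in((151,140),(183,140),(167,125),(167,152),(191,155))])
print('jar',[atz('top',*q,.1) for q in((305,152),(294,140),(316,140))], 'toaster',atz('top',215,137,.15),atz('top',255,128,.18))
E
```

```text
toast L,R [0.5175 0.0218 0.108 ] [ 0.5075 -0.069   0.108 ] w 0.09134900108922922 mid [ 0.5125 -0.0236  0.108 ] yaw 6.284779984159577
thick [ 0.0119 -0.0014  0.    ]
side top corner [254.5 182.1]
side top corner [275.3 167.2]
crumpet top [ 0.4596 -0.0167  0.106 ]
plate [array([ 0.546 , -0.2118,  0.016 ]), array([ 0.5273, -0.3823,  0.016 ]), array([ 0.6226, -0.3081,  0.016 ]), array([ 0.4479, -0.2795,  0.016 ])]
tip far [0.5163 0.143  0.022 ] tip near [0.459  0.1539 0.022 ] rear [0.5262 0.3691 0.015 ]
panel near (side) [0.4951 0.2969 0.012 ] [0.4744 0.2116 0.012 ]
far panel/jaw tip side [0.5086 0.1621 0.022 ] near tip [0.4509 0.1716 0.022 ]
mug [array([0.6916, 0.2881, 0.095 ]), array([0.6818, 0.1983, 0.095 ]), array([0.7316, 0.2401, 0.095 ]), array([0.6513, 0.2456, 0.095 ]), array([0.6352, 0.1794, 0.095 ])]
jar [array([ 0.6076, -0.1387,  0.1   ]), array([ 0.646 , -0.1127,  0.1   ]), array([ 0.6393, -0.1743,  0.1   ])] toaster [0.6607 0.1052 0.15  ] [ 0.6632 -0.0034  0.18  ]
```

```bash
cat >> h.py <<'E'
from scipy.spatial.transform import Rotation as Ro
def plan(wps,pose=None):
    "wps: list of (x,y,z,yaw,nrows); tool down. prints rounded rows, simulating rounding"
    o=env.get_obs() if pose is None else None
    p=np.array(o['tool_pos'] if o else pose[0]);R=Ro.from_euler('xyz',o['tool_rot'] if o else pose[1],degrees=True)
    for x,y,z,yaw,n in wps:
        for k in range(n):
            m=n-k; G=Ro.from_euler('xyz',[180,0,yaw],degrees=True)
            d=np.round(R.inv().apply((np.array([x,y,z])-p)/m)*100,2)
            r=np.round((R.inv()*G).as_rotvec(degrees=True)/m,2)
            p=p+R.apply(d/100);R=R*Ro.from_rotvec(r,degrees=True)
            print(*d,'|',*r)
        print('--',p.round(4),R.as_euler('xyz',degrees=True).round(1))
E
python3 -c "
from h import *
plan([(.5,-.30,.19,40,10),(.506,.25,.15,80.5,15)])"
```

```text
3.13 -1.57 -0.07 | -0.01 -0.0 -1.34
3.17 -1.5 -0.07 | -0.01 -0.0 -1.34
3.2 -1.43 -0.07 | -0.01 -0.0 -1.34
3.23 -1.35 -0.07 | -0.01 -0.0 -1.34
3.26 -1.28 -0.07 | -0.01 -0.0 -1.34
3.29 -1.2 -0.07 | -0.01 -0.0 -1.34
3.32 -1.12 -0.07 | -0.01 -0.0 -1.35
3.35 -1.04 -0.07 | -0.01 -0.0 -1.34
3.37 -0.96 -0.07 | -0.01 -0.0 -1.35
3.39 -0.89 -0.08 | -0.01 -0.0 -1.34
-- [ 0.5  -0.3   0.19] [180.  -0.  40.]
2.39 -2.78 0.27 | 0.0 -0.0 -2.7
2.52 -2.67 0.27 | 0.0 -0.0 -2.7
2.64 -2.55 0.27 | 0.0 -0.0 -2.7
2.76 -2.42 0.27 | 0.0 -0.0 -2.7
2.87 -2.29 0.27 | 0.0 -0.0 -2.7
2.97 -2.15 0.27 | 0.0 -0.0 -2.7
3.07 -2.01 0.26 | 0.0 -0.0 -2.7
3.16 -1.86 0.27 | 0.0 -0.0 -2.7
3.24 -1.71 0.26 | 0.0 -0.0 -2.7
3.32 -1.55 0.27 | 0.0 -0.0 -2.7
3.39 -1.4 0.26 | 0.0 -0.0 -2.7
3.45 -1.23 0.27 | 0.0 -0.0 -2.7
3.5 -1.07 0.26 | 0.0 -0.0 -2.7
3.55 -0.9 0.27 | 0.0 -0.0 -2.7
3.6 -0.74 0.26 | 0.0 -0.0 -2.7
-- [0.506 0.25  0.15 ] [180.   -0.   80.5]
```

>>> jog_arm:
  motion:
    - {"x": 3.1, "y": -1.6, "z": -0.1, "az": -1.3}
    - {"x": 3.2, "y": -1.5, "z": -0.1, "az": -1.3}
    - {"x": 3.2, "y": -1.4, "z": -0.1, "az": -1.3}
    - {"x": 3.2, "y": -1.4, "z": -0.1, "az": -1.3}
    - {"x": 3.3, "y": -1.3, "z": -0.1, "az": -1.4}
  claw: 1

```text
$.motion[0]: bad value
```

>>> jog_arm:
  motion:
    - {"x": 3.3, "y": -1.2, "az": -1.3}
    - {"x": 3.3, "y": -1.1, "az": -1.4}
    - {"x": 3.3, "y": -1.0, "az": -1.3}
    - {"x": 3.4, "y": -1.0, "az": -1.4}
    - {"x": 3.4, "y": -0.9, "az": -1.3}

```text
$.motion[0]: bad value
```

>>> jog_arm:
  motion:
    - {"x": 2.4, "y": -2.8, "az": -2.7}
    - {"x": 2.5, "y": -2.7, "az": -2.7}
    - {"x": 2.6, "y": -2.6, "az": -2.7}
    - {"x": 2.8, "y": -2.4, "az": -2.7}
    - {"x": 2.9, "y": -2.3, "az": -2.7}

```text
$.motion[0]: bad value
```

>>> jog_arm:
  motion:
    - {"x": 3.0, "y": -2.1, "az": -2.7}
    - {"x": 3.1, "y": -2.0, "az": -2.7}
    - {"x": 3.2, "y": -1.9, "az": -2.7}
    - {"x": 3.2, "y": -1.7, "az": -2.7}
    - {"x": 3.3, "y": -1.5, "az": -2.7}

```text
$.motion[0]: bad value
```

>>> jog_arm:
  motion:
    - {"x": 3.4, "y": -1.4, "z": 0.8, "az": -2.7}
    - {"x": 3.4, "y": -1.2, "z": 0.8, "az": -2.7}
    - {"x": 3.5, "y": -1.1, "z": 0.8, "az": -2.7}
    - {"x": 3.5, "y": -0.9, "z": 0.8, "az": -2.7}
    - {"x": 3.6, "y": -0.7, "z": 0.8, "az": -2.7}

```text
$.motion[0]: bad value
```

```bash
python3 - <<'E'
from h import *
t=snap('top','pics/t1.png')
c=cv2.resize(t[170:250,110:230,::-1],(780,520),interpolation=cv2.INTER_CUBIC);cv2.imwrite('pics/c1.png',c)
plan([(.506,.25,.06,80.5,5)])
E
```

```text
11.29 -12.93 2.48 | -0.02 -0.01 -10.79
13.51 -10.59 2.47 | -0.02 -0.01 -10.78
15.25 -7.88 2.46 | -0.01 -0.0 -10.79
16.46 -4.88 2.46 | -0.02 -0.01 -10.78
17.08 -1.72 2.46 | -0.01 -0.0 -10.79
-- [0.506 0.25  0.06 ] [-180.    -0.    80.5]
```

All six keys are needed in each row.

>>> jog_arm:
  motion:
    - {"x": 3.1, "y": -1.6, "z": -0.1, "ax": 0, "ay": 0, "az": -1.3}
    - {"x": 3.2, "y": -1.5, "z": -0.1, "ax": 0, "ay": 0, "az": -1.3}
    - {"x": 3.2, "y": -1.4, "z": -0.1, "ax": 0, "ay": 0, "az": -1.3}
    - {"x": 3.2, "y": -1.4, "z": -0.1, "ax": 0, "ay": 0, "az": -1.3}
    - {"x": 3.3, "y": -1.3, "z": -0.1, "ax": 0, "ay": 0, "az": -1.4}
  claw: 1

```text
time_s: 0.65
tool_pos: [0.3958, -0.4391, 0.1885]
tool_rot: [-180.0, 0.0, 33.2]
force: [1.0, 0.1, 0.9]
grip_width: 0.087
grasp_force: 0.0
```

>>> jog_arm:
  motion:
    - {"x": 3.3, "y": -1.2, "z": 0, "ax": 0, "ay": 0, "az": -1.3}
    - {"x": 3.3, "y": -1.1, "z": 0, "ax": 0, "ay": 0, "az": -1.4}
    - {"x": 3.3, "y": -1.0, "z": 0, "ax": 0, "ay": 0, "az": -1.3}
    - {"x": 3.4, "y": -1.0, "z": 0, "ax": 0, "ay": 0, "az": -1.4}
    - {"x": 3.4, "y": -0.9, "z": 0, "ax": 0, "ay": 0, "az": -1.3}

```text
time_s: 1.15
tool_pos: [0.5008, -0.2991, 0.1885]
tool_rot: [-180.0, 0.0, 39.9]
force: [-0.4, -0.3, 0.4]
grip_width: 0.0872
grasp_force: 0.0
```

>>> jog_arm:
  motion:
    - {"x": 2.4, "y": -2.8, "z": 0, "ax": 0, "ay": 0, "az": -2.7}
    - {"x": 2.5, "y": -2.7, "z": 0, "ax": 0, "ay": 0, "az": -2.7}
    - {"x": 2.6, "y": -2.6, "z": 0, "ax": 0, "ay": 0, "az": -2.7}
    - {"x": 2.8, "y": -2.4, "z": 0, "ax": 0, "ay": 0, "az": -2.7}
    - {"x": 2.9, "y": -2.3, "z": 0, "ax": 0, "ay": 0, "az": -2.7}

```text
time_s: 1.65
tool_pos: [0.5019, -0.1146, 0.1885]
tool_rot: [-180.0, 0.0, 53.5]
force: [0.4, 0.0, -0.1]
grip_width: 0.0867
grasp_force: 0.0
```

>>> jog_arm:
  motion:
    - {"x": 3.0, "y": -2.1, "z": 0, "ax": 0, "ay": 0, "az": -2.7}
    - {"x": 3.1, "y": -2.0, "z": 0, "ax": 0, "ay": 0, "az": -2.7}
    - {"x": 3.2, "y": -1.9, "z": 0, "ax": 0, "ay": 0, "az": -2.7}
    - {"x": 3.2, "y": -1.7, "z": 0, "ax": 0, "ay": 0, "az": -2.7}
    - {"x": 3.3, "y": -1.5, "z": 0, "ax": 0, "ay": 0, "az": -2.7}

```text
time_s: 2.15
tool_pos: [0.5052, 0.0685, 0.1886]
tool_rot: [180.0, 0.0, 67.0]
force: [-0.3, -0.0, 0.2]
grip_width: 0.0874
grasp_force: 0.0
```

>>> jog_arm:
  motion:
    - {"x": 3.4, "y": -1.4, "z": 0.8, "ax": 0, "ay": 0, "az": -2.7}
    - {"x": 3.4, "y": -1.2, "z": 0.8, "ax": 0, "ay": 0, "az": -2.7}
    - {"x": 3.5, "y": -1.1, "z": 0.8, "ax": 0, "ay": 0, "az": -2.7}
    - {"x": 3.5, "y": -0.9, "z": 0.8, "ax": 0, "ay": 0, "az": -2.7}
    - {"x": 3.6, "y": -0.7, "z": 0.8, "ax": 0, "ay": 0, "az": -2.7}

```text
time_s: 2.65
tool_pos: [0.5079, 0.2505, 0.1483]
tool_rot: [180.0, 0.0, 80.5]
force: [0.2, -0.0, 0.3]
grip_width: 0.087
grasp_force: 0.0
```

```bash
python3 - <<'E'
from h import *
t=snap('side','pics/t1.png')
c=cv2.resize(t[190:310,140:290,::-1],(750,600),interpolation=cv2.INTER_CUBIC);cv2.imwrite('pics/c1.png',c)
plan([(.506,.25,.05,80.5,5),(.506,.25,.004,80.5,5)])
E
```

```text
-0.17 0.05 1.94 | -0.03 -0.06 0.1
-0.17 0.04 1.94 | -0.04 -0.06 0.1
-0.17 0.04 1.94 | -0.03 -0.06 0.1
-0.16 0.04 1.95 | -0.04 -0.06 0.1
-0.17 0.05 1.95 | -0.03 -0.05 0.11
-- [0.506 0.25  0.05 ] [-180.    -0.    80.5]
0.0 -0.0 0.92 | -0.0 -0.0 -0.0
0.0 -0.0 0.92 | -0.0 -0.0 -0.0
0.0 -0.0 0.92 | -0.0 -0.0 -0.0
0.0 -0.0 0.92 | -0.0 -0.0 -0.0
0.0 -0.0 0.92 | -0.0 -0.0 -0.0
-- [0.506 0.25  0.004] [-180.    -0.    80.5]
```

View pics/c1.png

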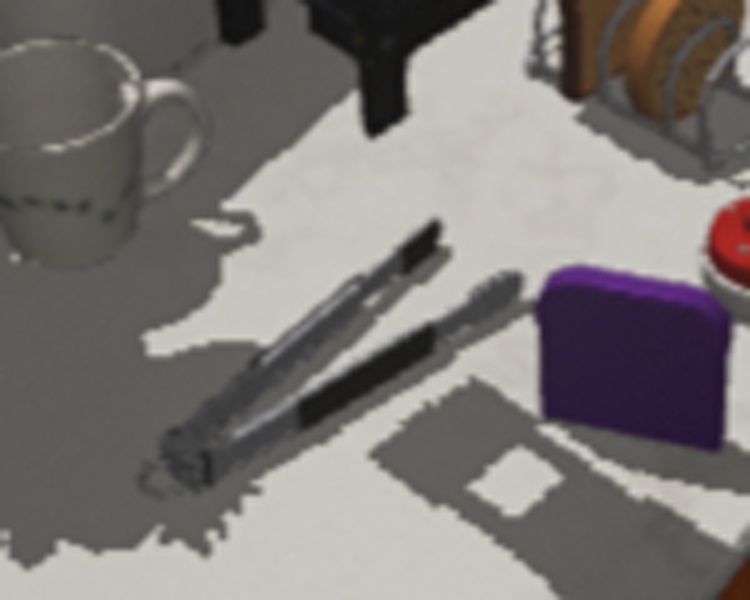

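```bash
python3 - <<'E'
from h import *
c=np.array([.506,.25]);a=np.radians(-99.5);X=np.array([np.cos(a),np.sin(a)]);Y=np.array([-X[1],X[0]])
for d in(-42,42):
  y=-.0235-d*.0001; P=c+X*d/1000+Y*y
  print('pred panel end',d,proj('side',[*P,.011]))
print('obs',(140+299/5,190+419/5),(140+432.5/5,190+340/5))
print(atz('side',140+299/5,190+419/5,.011),atz('side',140+432.5/5,190+340/5,.011))
print('purple',atz('top',186,238,.098),atz('top',190,238,.098),atz('top',202,270,.098))
E
```

```text
pred panel end -42 [201.  272.4]
pred panel end 42 [228.  256.1]
obs (199.8, 273.8) (226.5, 258.0)
[0.4934 0.2999 0.011 ] [0.4709 0.2208 0.011 ]
purple [0.4039 0.2108 0.098 ] [0.4027 0.2002 0.098 ] [0.3149 0.1754 0.098 ]
```

>>> jog_arm:
  motion:
    - {"x": 0.1, "y": -0.1, "z": 2.5, "ax": 0, "ay": 0, "az": 0}
    - {"x": 0.1, "y": -0.1, "z": 2.5, "ax": 0, "ay": 0, "az": 0}
    - {"x": 0, "y": 0, "z": 2, "ax": 0, "ay": 0, "az": 0}
    - {"x": 0, "y": 0, "z": 1.7, "ax": 0, "ay": 0, "az": 0}
    - {"x": 0, "y": 0, "z": 1.3, "ax": 0, "ay": 0, "az": 0}

```text
time_s: 3.2
tool_pos: [0.5058, 0.2511, 0.0473]
tool_rot: [-179.9, 0.1, 80.4]
force: [1.2, 0.4, -1.0]
grip_width: 0.087
grasp_force: 0.0
```

>>> jog_arm:
  motion:
    - {"x": 0, "y": 0, "z": 1.2, "ax": 0, "ay": 0, "az": 0}
    - {"x": 0, "y": 0, "z": 1.0, "ax": 0, "ay": 0, "az": 0}
    - {"x": 0, "y": 0, "z": 1.0, "ax": 0, "ay": 0, "az": 0}
    - {"x": 0, "y": 0, "z": 0.7, "ax": 0, "ay": 0, "az": 0}
    - {"x": 0, "y": 0, "z": 0.5, "ax": 0, "ay": 0, "az": 0}

```text
time_s: 3.7
tool_pos: [0.5064, 0.2517, 0.0042]
tool_rot: [-180.0, 0.0, 80.4]
force: [-0.3, -0.3, 0.3]
grip_width: 0.087
grasp_force: 0.0
```

>>> jog_arm:
  motion:
    - {"x": 0, "y": 0, "z": 0, "ax": 0, "ay": 0, "az": 0}
    - {"x": 0, "y": 0, "z": 0, "ax": 0, "ay": 0, "az": 0}
    - {"x": 0, "y": 0, "z": 0, "ax": 0, "ay": 0, "az": 0}
    - {"x": 0, "y": 0, "z": 0, "ax": 0, "ay": 0, "az": 0}
    - {"x": 0, "y": 0, "z": 0, "ax": 0, "ay": 0, "az": 0}
  claw: -0.05
  squeeze: 20

```text
time_s: 4.2
tool_pos: [0.5067, 0.2518, 0.005]
tool_rot: [180.0, -0.0, 80.4]
force: [0.7, -0.3, -0.6]
grip_width: 0.0548
grasp_force: 0.0
```

>>> jog_arm:
  motion:
    - {"x": 0, "y": 0, "z": 0, "ax": 0, "ay": 0, "az": 0}
    - {"x": 0, "y": 0, "z": 0, "ax": 0, "ay": 0, "az": 0}
    - {"x": 0, "y": 0, "z": 0, "ax": 0, "ay": 0, "az": 0}
    - {"x": 0, "y": 0, "z": 0, "ax": 0, "ay": 0, "az": 0}
    - {"x": 0, "y": 0, "z": 0, "ax": 0, "ay": 0, "az": 0}

```text
time_s: 4.7
tool_pos: [0.5064, 0.2517, 0.0047]
tool_rot: [-180.0, 0.0, 80.4]
force: [0.2, -0.2, 0.4]
grip_width: 0.0413
grasp_force: 0.0
```

>>> jog_arm:
  motion:
    - {"x": 0, "y": 0, "z": -0.5, "ax": 0, "ay": 0, "az": 0}
    - {"x": 0, "y": 0, "z": -0.8, "ax": 0, "ay": 0, "az": 0}
    - {"x": 0, "y": 0, "z": -0.8, "ax": 0, "ay": 0, "az": 0}
    - {"x": 0, "y": 0, "z": -0.5, "ax": 0, "ay": 0, "az": 0}
    - {"x": 0, "y": 0, "z": -0.2, "ax": 0, "ay": 0, "az": 0}

```text
time_s: 5.2
tool_pos: [0.5071, 0.252, 0.0338]
tool_rot: [179.9, -0.0, 80.4]
force: [0.5, 0.4, -0.4]
grip_width: 0.0414
grasp_force: 0.0
```

```bash
python3 - <<'E'
from h import *
t=snap('side','pics/s2.png');b=snap('top','pics/t2.png')
c=cv2.resize(t[190:310,140:290,::-1],(500,400),interpolation=cv2.INTER_CUBIC)
d=cv2.resize(b[170:250,120:180+40,::-1],(300,240),interpolation=cv2.INTER_CUBIC)
d=np.vstack([d,np.zeros((160,300,3),np.uint8)]);cv2.imwrite('pics/c2.png',np.hstack([c,d]))
E
```

```text
(no output)
```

View pics/c2.png

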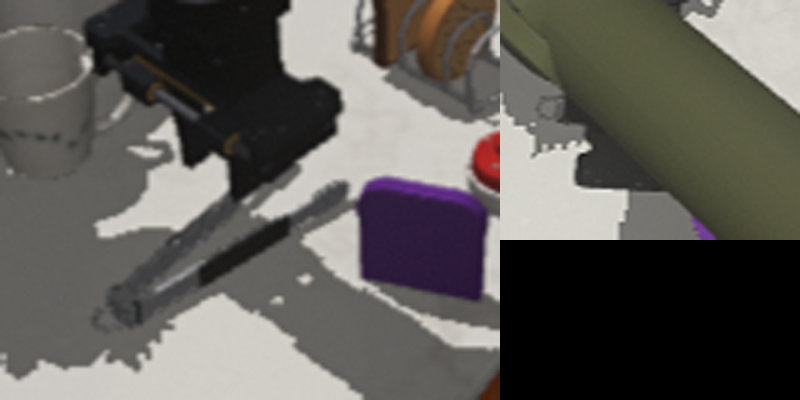

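```bash
python3 - <<'E'
from h import *
o=env.get_obs();print(o['tool_pos'],o['tool_rot'],o['grip_width'])
p=o['tool_pos'];R=Ro.from_euler('xyz',o['tool_rot'],degrees=True).as_matrix()
for s in(-.0207,-.036,.0207,.036):
  for x in(-.0095,.0095): print(s,x,proj('side',p+R@[x,s,0]))
p=np.array([.5079,.2505,.1483])
for s in(-.0435,-.0585):print('old',s,proj('side',p+R@[0,s,0]))
E
```

```text
[0.50678528 0.25176355 0.03322615] [ 1.79951634e+02 -1.08212881e-02  8.03655905e+01] 0.041427187764598666
-0.0207 -0.0095 [215.6 255.5]
-0.0207 0.0095 [209.9 259.5]
-0.036 -0.0095 [219.8 258.5]
-0.036 0.0095 [214.2 262.6]
0.0207 -0.0095 [204.4 247.5]
0.0207 0.0095 [198.7 251.4]
0.036 -0.0095 [200.3 244.7]
0.036 0.0095 [194.6 248.5]
old -0.0435 [216.4 226.2]
old -0.0585 [220.9 229.2]
```

```bash
python3 - <<'E'
from h import *
t=cv2.imread('pics/s2.png');cv2.imwrite('pics/c3.png',cv2.resize(t[205:305,150:275],(800,640)[:1]+(600,) if 0 else (750,600),interpolation=cv2.INTER_CUBIC))
E
```

```text
(no output)
```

View pics/c3.png

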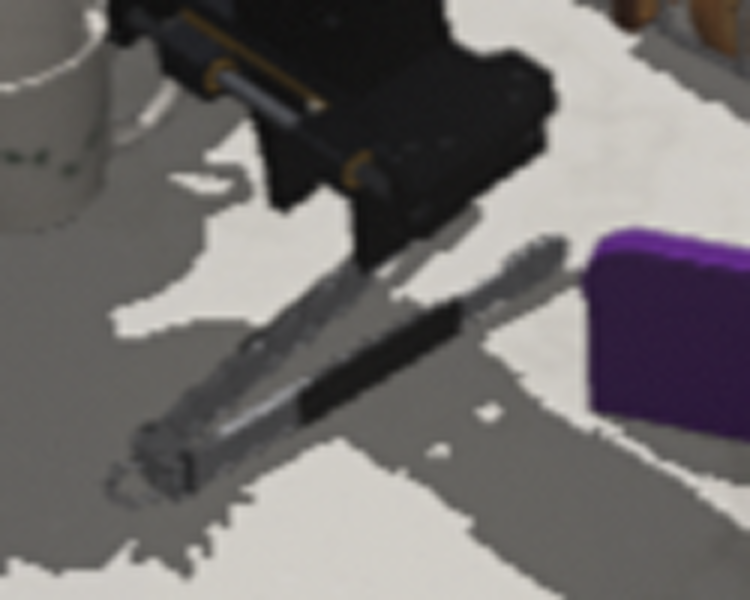

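```bash
python3 - <<'E'
from h import *
import sys
p=np.array([.2905,-.5809,.1828]);R=Ro.from_euler('xyz',[180,0,26.6],degrees=True).as_matrix()
for s in(-.0435,-.0585,.0435,.0585):
  for x in(-.0095,.0095): print('start',s,x,proj('side',p+R@[x,s,0]))
for n,q,w in(('start',p,0),):
  print('top',proj('top',q))
s=cv2.imread('pics/s0.png');c1=cv2.resize(s[30:105,395:460],(390,450),interpolation=cv2.INTER_CUBIC)
t=cv2.imread('pics/t2.png')
c2=cv2.resize(t[100:250,100:225],(375,450),interpolation=cv2.INTER_CUBIC)
cv2.imwrite('pics/c4.png',np.hstack([c1,c2]))
print('top tcp now',proj('top',[.507,.252,.033]),proj('top',[.507,.252,.09]),[proj('top',np.array([.507,.252,.09])+a*np.array([.986,-.165,0])+b*np.array([.165,.986,0])) for a in(-.095,.095) for b in(-.0375,.0375)])
E
```

```text
start -0.0435 -0.0095 [421.  100.1]
start -0.0435 0.0095 [414.8  99.8]
start -0.0585 -0.0095 [421.7 102.3]
start -0.0585 0.0095 [415.5 102. ]
start 0.0435 -0.0095 [417.1  88.2]
start 0.0435 0.0095 [411.2  87.9]
start 0.0585 -0.0095 [416.4  86.2]
start 0.0585 0.0095 [410.6  85.9]
top [502.5 244.3]
top tcp now [172.1 206.6] [168.5 202.7] [array([179., 238.]), array([151.3, 236.4]), array([185.2, 170.1]), array([158.5, 168.7])]
```

View pics/c4.png

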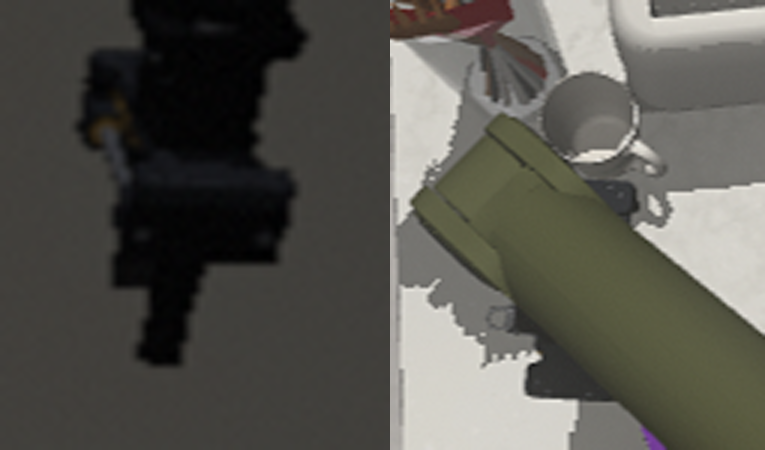

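```bash
python3 - <<'E'
from h import *
from scipy.optimize import least_squares
# (tcp,yaw,tool-y of point,tool-x of point,observed)
D=[((.2905,-.5809,.1828),26.6,-.051,-.0095,(425,90)),((.2905,-.5809,.1828),26.6,-.051,.0095,(418.3,90.5)),
((.5068,.2518,.0332),80.4,-.0285,.0095,(211.3,250.3)),((.5068,.2518,.0332),80.4,.0285,.0095,(197.5,240)),((.5079,.2505,.1483),80.4,-.051,.0095,(214.5,217))]
def f(d,fr):
  r=[]
  for p,y,s,x,o in D:
    R=Ro.from_euler('xyz',[180,0,y],degrees=True).as_matrix()
    q=np.array(p)+R@[x,s,0]+(R@d[:3] if fr else d[:3]);r+=list(proj('side',q)-o)
  return np.array(r)
for fr in(0,1):
  s=least_squares(f,[0,0,0],args=(fr,),diff_step=.05,x_scale=.01);s=least_squares(f,s.x,args=(fr,),diff_step=.01);print(fr,s.x.round(4),s.fun.round(1))
E
```

```text
0 [0. 0. 0.] [-3.7 11.2 -3.1 10.4  0.8 10.8 -0.9 10.   1.1 12.7]
1 [0. 0. 0.] [-3.7 11.2 -3.1 10.4  0.8 10.8 -0.9 10.   1.1 12.7]
```

```bash
python3 - <<'E'
from h import *
D=[((.2905,-.5809,.1828),26.6,-.051,-.0095,(425,90)),((.2905,-.5809,.1828),26.6,-.051,.0095,(418.3,90.5)),
((.5068,.2518,.0332),80.4,-.0285,.0095,(211.3,250.3)),((.5068,.2518,.0332),80.4,.0285,.0095,(197.5,240)),((.5079,.2505,.1483),80.4,-.051,.0095,(214.5,217))]
def f(d,fr):
  r=[]
  for p,y,s,x,o in D:
    R=Ro.from_euler('xyz',[180,0,y],degrees=True).as_matrix()
    q=np.array(p)+R@[x,s,0]+(R@d if fr else d);r+=list(proj('side',q)-o)
  return np.array(r)
for fr in(0,1):
  f0=f(np.zeros(3),fr);J=np.array([(f(e,fr)-f0)/.03 for e in np.eye(3)*.03]).T
  x=np.linalg.lstsq(J,-f0,rcond=None)[0];print(fr,x.round(4),f(x,fr).round(1))
  for z in(.02,.025,.03,.035):print(z,f(np.array([0,0,z if not fr else -z]),fr))
E
```

```text
0 [-0.0028  0.0005  0.0381] [-0.3  0.3  0.1 -0.5  0.6  0.1 -1.4 -0.7  1.   0.5]
0.02 [-2.3  5.3 -1.9  4.5  0.2  5.  -1.6  4.2  0.6  6. ]
0.025 [-2.   3.9 -1.5  3.1  0.1  3.5 -1.7  2.7  0.5  4.4]
0.03 [-1.7  2.4 -1.2  1.6  0.   2.  -1.9  1.2  0.4  2.7]
0.035 [-1.3  0.9 -0.9  0.1 -0.1  0.5 -2.1 -0.3  0.2  1. ]
1 [-0.002  -0.0005 -0.0375] [-0.5  0.3 -0.1 -0.5  0.6 -0.6 -1.4 -1.3  1.  -0.2]
0.02 [-2.3  5.3 -1.9  4.5  0.2  5.  -1.6  4.2  0.6  6. ]
0.025 [-2.   3.9 -1.5  3.1  0.1  3.5 -1.7  2.7  0.5  4.4]
0.03 [-1.7  2.4 -1.2  1.6  0.   2.  -1.9  1.2  0.4  2.7]
0.035 [-1.3  0.9 -0.9  0.1 -0.1  0.5 -2.1 -0.3  0.2  1. ]
```

The fit shows the fingertips really stand about 37 mm above the reported TCP (pure z, horizontal fine), so the grasp closed above the tongs. I'll reopen and go lower, watching the force.

>>> jog_arm:
  motion:
    - {"x": 0, "y": 0, "z": 0, "ax": 0, "ay": 0, "az": 0}
    - {"x": 0, "y": 0, "z": 0, "ax": 0, "ay": 0, "az": 0}
    - {"x": 0, "y": 0, "z": 0, "ax": 0, "ay": 0, "az": 0}
    - {"x": 0, "y": 0, "z": 0.5, "ax": 0, "ay": 0, "az": 0}
    - {"x": 0, "y": 0, "z": 1.0, "ax": 0, "ay": 0, "az": 0}
  claw: 1

```text
time_s: 5.8
tool_pos: [0.507, 0.252, 0.0177]
tool_rot: [179.9, -0.0, 80.4]
force: [-0.2, -0.3, -0.1]
grip_width: 0.0735
grasp_force: 0.0
```

>>> jog_arm:
  motion:
    - {"x": 0, "y": 0, "z": 0.8, "ax": 0, "ay": 0, "az": 0}
    - {"x": 0, "y": 0, "z": 1.0, "ax": 0, "ay": 0, "az": 0}
    - {"x": 0, "y": 0, "z": 1.0, "ax": 0, "ay": 0, "az": 0}
    - {"x": 0, "y": 0, "z": 0.5, "ax": 0, "ay": 0, "az": 0}
    - {"x": 0, "y": 0, "z": 0.5, "ax": 0, "ay": 0, "az": 0}

```text
time_s: 6.3
tool_pos: [0.5062, 0.2517, -0.021]
tool_rot: [-180.0, 0.0, 80.4]
force: [-0.1, 0.3, 0.3]
grip_width: 0.0868
grasp_force: 0.0
```

>>> jog_arm:
  motion:
    - {"x": 0, "y": 0, "z": 0.3, "ax": 0, "ay": 0, "az": 0}
    - {"x": 0, "y": 0, "z": 0.2, "ax": 0, "ay": 0, "az": 0}
    - {"x": 0, "y": 0, "z": 0.2, "ax": 0, "ay": 0, "az": 0}
    - {"x": 0, "y": 0, "z": 0, "ax": 0, "ay": 0, "az": 0}
    - {"x": 0, "y": 0, "z": 0, "ax": 0, "ay": 0, "az": 0}

```text
time_s: 6.8
tool_pos: [0.5066, 0.2518, -0.0271]
tool_rot: [180.0, -0.0, 80.4]
force: [-0.9, 0.2, 0.5]
grip_width: 0.087
grasp_force: 0.0
```

>>> jog_arm:
  motion:
    - {"x": 0, "y": 0, "z": 0.2, "ax": 0, "ay": 0, "az": 0}
    - {"x": 0, "y": 0, "z": 0.1, "ax": 0, "ay": 0, "az": 0}
    - {"x": 0, "y": 0, "z": 0.1, "ax": 0, "ay": 0, "az": 0}
    - {"x": 0, "y": 0, "z": 0, "ax": 0, "ay": 0, "az": 0}
    - {"x": 0, "y": 0, "z": 0, "ax": 0, "ay": 0, "az": 0}

```text
time_s: 7.3
tool_pos: [0.5064, 0.2517, -0.0313]
tool_rot: [-180.0, 0.0, 80.4]
force: [0.2, -0.6, 0.9]
grip_width: 0.0869
grasp_force: 0.0
```

>>> jog_arm:
  motion:
    - {"x": 0, "y": 0, "z": 0.1, "ax": 0, "ay": 0, "az": 0}
    - {"x": 0, "y": 0, "z": 0.1, "ax": 0, "ay": 0, "az": 0}
    - {"x": 0, "y": 0, "z": 0, "ax": 0, "ay": 0, "az": 0}
    - {"x": 0, "y": 0, "z": 0, "ax": 0, "ay": 0, "az": 0}
    - {"x": 0, "y": 0, "z": 0, "ax": 0, "ay": 0, "az": 0}

```text
time_s: 7.8
tool_pos: [0.5065, 0.2517, -0.0333]
tool_rot: [180.0, 0.0, 80.4]
force: [0.2, 0.4, 0.2]
grip_width: 0.0868
grasp_force: 0.0
```

>>> jog_arm:
  motion:
    - {"x": 0, "y": 0, "z": 0, "ax": 0, "ay": 0, "az": 0}
    - {"x": 0, "y": 0, "z": 0, "ax": 0, "ay": 0, "az": 0}
    - {"x": 0, "y": 0, "z": 0, "ax": 0, "ay": 0, "az": 0}
    - {"x": 0, "y": 0, "z": 0, "ax": 0, "ay": 0, "az": 0}
    - {"x": 0, "y": 0, "z": 0, "ax": 0, "ay": 0, "az": 0}
  claw: -0.05
  squeeze: 20

```text
time_s: 8.3
tool_pos: [0.5064, 0.2517, -0.0333]
tool_rot: [180.0, 0.0, 80.4]
force: [0.5, 1.3, -0.0]
grip_width: 0.0549
grasp_force: 0.0
```

>>> jog_arm:
  motion:
    - {"x": 0, "y": 0, "z": 0, "ax": 0, "ay": 0, "az": 0}
    - {"x": 0, "y": 0, "z": 0, "ax": 0, "ay": 0, "az": 0}
    - {"x": 0, "y": 0, "z": 0, "ax": 0, "ay": 0, "az": 0}
    - {"x": 0, "y": 0, "z": 0, "ax": 0, "ay": 0, "az": 0}
    - {"x": 0, "y": 0, "z": 0, "ax": 0, "ay": 0, "az": 0}

```text
time_s: 8.8
tool_pos: [0.5065, 0.2516, -0.0333]
tool_rot: [180.0, 0.0, 80.4]
force: [-0.4, -0.8, 0.9]
grip_width: 0.0415
grasp_force: 5.7
```

>>> jog_arm:
  motion:
    - {"x": 0, "y": 0, "z": -0.5, "ax": 0, "ay": 0, "az": 0}
    - {"x": 0, "y": 0, "z": -1.5, "ax": 0, "ay": 0, "az": 0}
    - {"x": 0, "y": 0, "z": -2, "ax": 0, "ay": 0, "az": 0}
    - {"x": 0, "y": 0, "z": -2, "ax": 0, "ay": 0, "az": 0}
    - {"x": 0, "y": 0, "z": -2, "ax": 0, "ay": 0, "az": 0}

```text
time_s: 9.3
tool_pos: [0.5066, 0.2522, 0.0487]
tool_rot: [180.0, -0.0, 80.4]
force: [-0.2, -0.4, -1.3]
grip_width: 0.0416
grasp_force: 5.3
```

```bash
python3 -c "
from h import *
plan([(.5295,.1315,.055,83.7,10)])"
```

```text
-1.15 0.43 -0.06 | 0.0 -0.0 -0.33
-1.15 0.42 -0.06 | 0.01 -0.0 -0.33
-1.16 0.41 -0.06 | 0.0 -0.0 -0.33
-1.16 0.41 -0.07 | 0.01 -0.0 -0.33
-1.16 0.4 -0.06 | 0.0 -0.01 -0.33
-1.16 0.39 -0.07 | 0.01 -0.0 -0.33
-1.17 0.39 -0.06 | 0.0 -0.01 -0.33
-1.17 0.38 -0.07 | 0.01 -0.0 -0.33
-1.17 0.37 -0.06 | 0.0 -0.01 -0.33
-1.17 0.37 -0.07 | 0.01 -0.0 -0.33
-- [0.5295 0.1315 0.055 ] [-180.    -0.    83.7]
```

>>> jog_arm:
  motion:
    - {"x": -1.1, "y": 0.4, "z": -0.1, "ax": 0, "ay": 0, "az": -0.3}
    - {"x": -1.2, "y": 0.4, "z": -0.1, "ax": 0, "ay": 0, "az": -0.3}
    - {"x": -1.2, "y": 0.4, "z": 0, "ax": 0, "ay": 0, "az": -0.4}
    - {"x": -1.2, "y": 0.4, "z": -0.1, "ax": 0, "ay": 0, "az": -0.3}
    - {"x": -1.2, "y": 0.4, "z": 0, "ax": 0, "ay": 0, "az": -0.3}

```text
time_s: 9.8
tool_pos: [0.5169, 0.1886, 0.0493]
tool_rot: [-180.0, 0.1, 82.0]
force: [-0.1, 0.1, -1.4]
grip_width: 0.0415
grasp_force: 5.3
```

>>> jog_arm:
  motion:
    - {"x": -1.2, "y": 0.4, "z": -0.1, "ax": 0, "ay": 0, "az": -0.3}
    - {"x": -1.2, "y": 0.4, "z": -0.1, "ax": 0, "ay": 0, "az": -0.3}
    - {"x": -1.2, "y": 0.4, "z": 0, "ax": 0, "ay": 0, "az": -0.4}
    - {"x": -1.1, "y": 0.4, "z": -0.1, "ax": 0, "ay": 0, "az": -0.3}
    - {"x": -1.1, "y": 0.4, "z": 0, "ax": 0, "ay": 0, "az": -0.3}

```text
time_s: 10.3
tool_pos: [0.5294, 0.1289, 0.0526]
tool_rot: [-180.0, 0.0, 83.6]
force: [0.9, -0.8, -0.6]
grip_width: 0.041
grasp_force: 5.3
```

```bash
python3 - <<'E'
from h import *
o=env.get_obs();print(o['tool_pos'],o['tool_rot'],o['grip_width'],o['time_s'])
t=snap('side','pics/s5.png');b=snap('top','pics/t5.png')
c=cv2.resize(t[150:260,190:300,::-1],(440,440),interpolation=cv2.INTER_CUBIC)
d=cv2.resize(b[150:240,210:300,::-1],(360,360),interpolation=cv2.INTER_CUBIC)
cv2.imwrite('pics/c5.png',np.hstack([c,np.vstack([d,np.zeros((80,360,3),np.uint8)])]))
p=o['tool_pos'];R=Ro.from_euler('xyz',o['tool_rot'],degrees=True).as_matrix()
# tip of jaws: tool x=-.103, under = rep+.0333
for y in(-.0195-.005,.0195+.005):
  for z in(0,.022):
    q=p+R@[-.103,y,0];q[2]=p[2]+.0333+z;print('tip',y,z,q.round(4),proj('side',q),proj('top',q))
E
```

```text
[0.52935911 0.12887735 0.05256057] [-1.79988691e+02  2.41088446e-02  8.35715855e+01] 0.04103860759178865 10.3
tip -0.0245 0 [0.4935 0.0293 0.0859] [260.5 192.8] [249.7 199.1]
tip -0.0245 0.022 [0.4935 0.0293 0.1079] [260.5 186.3] [249.7 197.5]
tip 0.0245 0 [0.5422 0.0238 0.0859] [246.8 186. ] [249.8 181.9]
tip 0.0245 0.022 [0.5422 0.0238 0.1079] [246.6 179.5] [249.8 180. ]
```

View pics/c5.png

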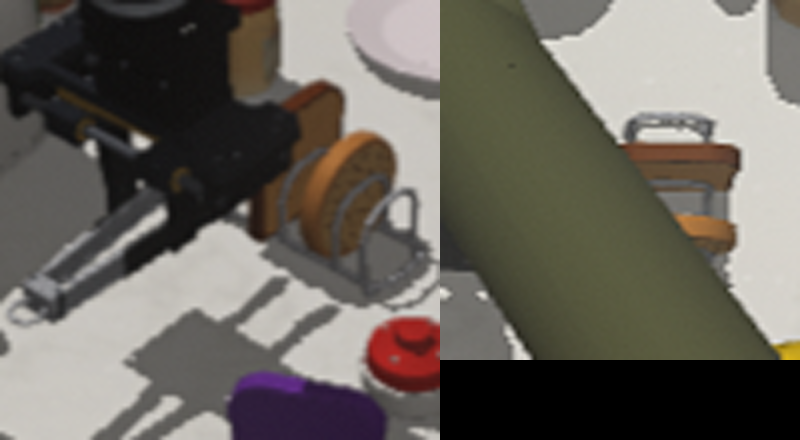

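```bash
python3 - <<'E'
from h import *
o=env.get_obs();p=o['tool_pos'];R=Ro.from_euler('xyz',o['tool_rot'],degrees=True).as_matrix()
for x in(.125,.095):
  q=p+R@[x,0,0];q[2]=p[2]+.0333+.011;print(x,proj('side',q))
print(atz('side',195,228.7,.097),q)
# final: jaws at toast mid, underside .079 -> rep .0457
M=np.array([.5125,-.0236]);u=np.array([.109,.994])
for k in(.078,):print(M+k*u)
plan([(*(M+.078*u),.0457,83.7,10)])
E
```

```text
0.125 [193.3 228.8]
0.095 [202.  222.6]
[0.5408 0.2491 0.097 ] [0.5407946  0.22180758 0.09673791]
[0.521002 0.053932]
-0.74 -0.0 0.07 | -0.0 0.01 -0.03
-0.74 -0.0 0.07 | -0.0 0.01 -0.03
-0.74 -0.01 0.07 | -0.0 0.01 -0.03
-0.74 -0.0 0.07 | -0.0 0.01 -0.03
-0.74 -0.01 0.07 | -0.0 0.01 -0.03
-0.74 -0.01 0.07 | -0.0 0.01 -0.03
-0.74 -0.0 0.06 | -0.0 0.0 -0.03
-0.74 -0.01 0.07 | -0.0 0.01 -0.03
-0.74 -0.01 0.06 | -0.0 0.0 -0.03
-0.74 -0.0 0.07 | -0.0 0.01 -0.04
-- [0.521  0.054  0.0457] [-180.    -0.    83.7]
```

>>> jog_arm:
  motion:
    - {"x": -0.6, "y": 0, "z": 0.1, "ax": 0, "ay": 0, "az": 0}
    - {"x": -0.7, "y": 0, "z": 0.1, "ax": 0, "ay": 0, "az": 0}
    - {"x": -0.7, "y": 0, "z": 0.1, "ax": 0, "ay": 0, "az": 0}
    - {"x": -0.7, "y": 0, "z": 0.1, "ax": 0, "ay": 0, "az": 0}
    - {"x": -0.7, "y": 0, "z": 0.1, "ax": 0, "ay": 0, "az": -0.1}

```text
time_s: 10.9
tool_pos: [0.5254, 0.0959, 0.0476]
tool_rot: [-180.0, 0.0, 83.7]
force: [0.2, 0.0, -0.0]
grip_width: 0.0412
grasp_force: 5.3
```

>>> jog_arm:
  motion:
    - {"x": -0.7, "y": 0, "z": 0.1, "ax": 0, "ay": 0, "az": 0}
    - {"x": -0.7, "y": 0, "z": 0.1, "ax": 0, "ay": 0, "az": 0}
    - {"x": -0.7, "y": 0, "z": 0, "ax": 0, "ay": 0, "az": 0}
    - {"x": -0.6, "y": 0, "z": 0, "ax": 0, "ay": 0, "az": 0}
    - {"x": -0.4, "y": 0, "z": 0, "ax": 0, "ay": 0, "az": 0}

```text
time_s: 11.4
tool_pos: [0.5222, 0.0648, 0.0458]
tool_rot: [180.0, 0.0, 83.6]
force: [0.1, -0.1, -0.9]
grip_width: 0.0416
grasp_force: 5.3
```

```bash
python3 - <<'E'
from h import *
o=env.get_obs();print(o['tool_pos'],o['tool_rot'],o['force'])
t=snap('side','pics/s6.png')
cv2.imwrite('pics/c6.png',cv2.resize(t[140:250,200:320,::-1],(654,600),interpolation=cv2.INTER_CUBIC))
E
```

```text
[0.52216088 0.06483762 0.04578094] [1.79992954e+02 1.54724607e-02 8.36390025e+01] [ 0.14688142 -0.05027932 -0.92961774]
```

View pics/c6.png

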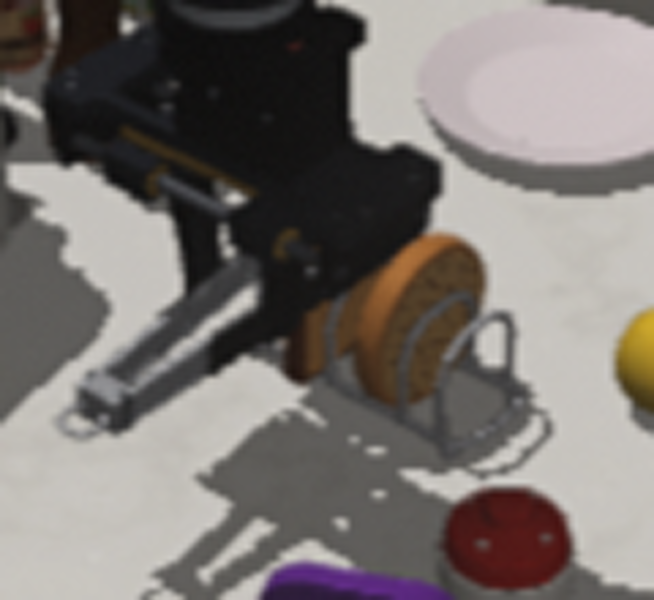

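>>> jog_arm:
  motion:
    - {"x": 0, "y": 0, "z": 0, "ax": 0, "ay": 0, "az": 0}
    - {"x": 0, "y": 0, "z": 0, "ax": 0, "ay": 0, "az": 0}
    - {"x": 0, "y": 0, "z": 0, "ax": 0, "ay": 0, "az": 0}
    - {"x": 0, "y": 0, "z": 0, "ax": 0, "ay": 0, "az": 0}
    - {"x": 0, "y": 0, "z": 0, "ax": 0, "ay": 0, "az": 0}
  claw: -0.24
  squeeze: 20

```text
time_s: 11.95
tool_pos: [0.5222, 0.0659, 0.0457]
tool_rot: [180.0, -0.0, 83.7]
force: [-0.3, -0.2, -0.8]
grip_width: 0.0331
grasp_force: 6.2
```

>>> jog_arm:
  motion:
    - {"x": 0, "y": 0, "z": 0, "ax": 0, "ay": 0, "az": 0}
    - {"x": 0, "y": 0, "z": 0, "ax": 0, "ay": 0, "az": 0}
    - {"x": 0, "y": 0, "z": 0, "ax": 0, "ay": 0, "az": 0}
    - {"x": 0, "y": 0, "z": 0, "ax": 0, "ay": 0, "az": 0}
    - {"x": 0, "y": 0, "z": 0, "ax": 0, "ay": 0, "az": 0}
  claw: -0.32

```text
time_s: 12.45
tool_pos: [0.5221, 0.0656, 0.0457]
tool_rot: [180.0, 0.0, 83.7]
force: [-0.3, -0.1, -1.3]
grip_width: 0.0299
grasp_force: 6.7
```

>>> jog_arm:
  motion:
    - {"x": 0, "y": 0, "z": 0, "ax": 0, "ay": 0, "az": 0}
    - {"x": 0, "y": 0, "z": 0, "ax": 0, "ay": 0, "az": 0}
    - {"x": 0, "y": 0, "z": 0, "ax": 0, "ay": 0, "az": 0}
    - {"x": 0, "y": 0, "z": 0, "ax": 0, "ay": 0, "az": 0}
    - {"x": 0, "y": 0, "z": 0, "ax": 0, "ay": 0, "az": 0}
  claw: -1
  squeeze: 30

```text
time_s: 12.95
tool_pos: [0.5222, 0.0657, 0.0457]
tool_rot: [180.0, 0.0, 83.7]
force: [0.1, 0.0, -0.4]
grip_width: 0.0276
grasp_force: 30.0
```

>>> jog_arm:
  motion:
    - {"x": 0, "y": 0, "z": 0, "ax": 0, "ay": 0, "az": 0}
    - {"x": 0, "y": 0, "z": -0.1, "ax": 0, "ay": 0, "az": 0}
    - {"x": 0, "y": 0, "z": -0.2, "ax": 0, "ay": 0, "az": 0}
    - {"x": 0, "y": 0, "z": -0.3, "ax": 0, "ay": 0, "az": 0}
    - {"x": 0, "y": 0, "z": -0.4, "ax": 0, "ay": 0, "az": 0}

```text
time_s: 13.45
tool_pos: [0.5221, 0.0656, 0.0559]
tool_rot: [-180.0, 0.0, 83.7]
force: [-0.1, -1.0, -1.5]
grip_width: 0.0275
grasp_force: 30.0
```

>>> jog_arm:
  motion:
    - {"x": 0, "y": 0, "z": -0.7, "ax": 0, "ay": 0, "az": 0}
    - {"x": 0, "y": 0, "z": -1, "ax": 0, "ay": 0, "az": 0}
    - {"x": 0, "y": 0, "z": -1, "ax": 0, "ay": 0, "az": 0}
    - {"x": 0, "y": 0, "z": -1, "ax": 0, "ay": 0, "az": 0}
    - {"x": 0, "y": 0, "z": -1, "ax": 0, "ay": 0, "az": 0}

```text
time_s: 13.95
tool_pos: [0.5222, 0.0657, 0.1039]
tool_rot: [180.0, 0.0, 83.7]
force: [-0.5, -0.6, -0.7]
grip_width: 0.0276
grasp_force: 30.0
```

>>> jog_arm:
  motion:
    - {"x": 0, "y": 0, "z": -1, "ax": 0, "ay": 0, "az": 0}
    - {"x": 0, "y": 0, "z": -1, "ax": 0, "ay": 0, "az": 0}
    - {"x": 0, "y": 0, "z": -1, "ax": 0, "ay": 0, "az": 0}
    - {"x": 0, "y": 0, "z": -1, "ax": 0, "ay": 0, "az": 0}
    - {"x": 0, "y": 0, "z": -1, "ax": 0, "ay": 0, "az": 0}

```text
time_s: 14.45
tool_pos: [0.5221, 0.0657, 0.1536]
tool_rot: [-180.0, 0.0, 83.7]
force: [0.0, 0.2, -1.1]
grip_width: 0.0278
grasp_force: 30.0
```

```bash
python3 - <<'E'
from h import *
t=snap('side','pics/s7.png')
P=np.array([.5367,-.2953]) # plate
u=np.array([.109,.994]);T=P+.0885*u;print(T)
plan([(*T,.154,83.7,20),(*T,.095,83.7,10)])
E
```

```text
[ 0.5463465 -0.207331 ]
-1.34 0.27 0.01 | 0.01 -0.0 -0.0
-1.35 0.27 0.01 | 0.01 -0.0 -0.0
-1.34 0.26 0.01 | 0.01 -0.0 -0.0
-1.35 0.27 0.01 | 0.01 -0.0 -0.0
-1.34 0.26 0.01 | 0.01 -0.0 -0.0
-1.35 0.27 0.01 | 0.01 -0.0 -0.0
-1.34 0.26 0.01 | 0.01 -0.0 -0.0
-1.35 0.27 0.0 | 0.01 -0.0 -0.0
-1.34 0.26 0.0 | 0.01 -0.0 -0.0
-1.35 0.27 0.01 | 0.01 -0.0 -0.0
-1.34 0.26 0.0 | 0.01 -0.0 -0.0
-1.35 0.27 0.01 | 0.0 -0.0 -0.0
-1.34 0.26 0.0 | 0.01 -0.0 -0.0
-1.35 0.27 0.01 | 0.0 -0.0 -0.0
-1.34 0.26 0.0 | 0.01 -0.0 -0.0
-1.35 0.27 0.01 | 0.0 -0.0 -0.01
-1.34 0.26 0.0 | 0.01 -0.0 -0.0
-1.35 0.27 0.01 | 0.0 -0.0 -0.01
-1.34 0.26 0.0 | 0.01 -0.0 -0.0
-1.35 0.26 0.01 | 0.0 -0.01 -0.01
-- [ 0.5463 -0.2074  0.154 ] [180.    0.   83.7]
0.0 0.0 0.59 | 0.0 0.0 0.0
0.0 0.0 0.59 | 0.0 0.0 0.0
0.0 0.0 0.59 | 0.0 0.0 0.0
0.0 0.0 0.59 | 0.0 0.0 0.0
0.0 0.0 0.59 | 0.0 0.0 0.0
0.0 0.0 0.59 | 0.0 0.0 0.0
0.0 0.0 0.59 | 0.0 0.0 0.0
0.0 0.0 0.59 | 0.0 0.0 0.0
0.0 0.0 0.59 | 0.0 0.0 0.0
0.0 0.0 0.59 | 0.0 0.0 0.0
-- [ 0.5463 -0.2074  0.095 ] [180.    0.   83.7]
```

>>> jog_arm:
  motion:
    - {"x": -0.4, "y": 0.1, "z": 0, "ax": 0, "ay": 0, "az": 0}
    - {"x": -0.8, "y": 0.2, "z": 0, "ax": 0, "ay": 0, "az": 0}
    - {"x": -1.2, "y": 0.2, "z": 0, "ax": 0, "ay": 0, "az": 0}
    - {"x": -1.4, "y": 0.3, "z": 0, "ax": 0, "ay": 0, "az": 0}
    - {"x": -1.4, "y": 0.3, "z": 0, "ax": 0, "ay": 0, "az": 0}

```text
time_s: 15.0
tool_pos: [0.5272, 0.0107, 0.1524]
tool_rot: [-180.0, 0.0, 83.6]
force: [0.1, 0.1, -1.9]
grip_width: 0.0274
grasp_force: 30.0
```

>>> jog_arm:
  motion:
    - {"x": -1.4, "y": 0.3, "z": 0, "ax": 0, "ay": 0, "az": 0}
    - {"x": -1.4, "y": 0.3, "z": 0, "ax": 0, "ay": 0, "az": 0}
    - {"x": -1.4, "y": 0.3, "z": 0, "ax": 0, "ay": 0, "az": 0}
    - {"x": -1.4, "y": 0.3, "z": 0, "ax": 0, "ay": 0, "az": 0}
    - {"x": -1.4, "y": 0.3, "z": 0, "ax": 0, "ay": 0, "az": 0}

```text
time_s: 15.5
tool_pos: [0.5347, -0.0597, 0.1527]
tool_rot: [180.0, 0.0, 83.7]
force: [-0.2, 0.7, -1.7]
grip_width: 0.0276
grasp_force: 30.0
```

>>> jog_arm:
  motion:
    - {"x": -1.4, "y": 0.3, "z": 0, "ax": 0, "ay": 0, "az": 0}
    - {"x": -1.4, "y": 0.3, "z": 0, "ax": 0, "ay": 0, "az": 0}
    - {"x": -1.4, "y": 0.3, "z": 0, "ax": 0, "ay": 0, "az": 0}
    - {"x": -1.4, "y": 0.3, "z": 0, "ax": 0, "ay": 0, "az": 0}
    - {"x": -1.4, "y": 0.3, "z": 0, "ax": 0, "ay": 0, "az": 0}

```text
time_s: 16.0
tool_pos: [0.5418, -0.1309, 0.1527]
tool_rot: [-180.0, 0.0, 83.7]
force: [-0.3, 0.1, -1.4]
grip_width: 0.0275
grasp_force: 30.0
```

>>> jog_arm:
  motion:
    - {"x": -1.4, "y": 0.3, "z": 0, "ax": 0, "ay": 0, "az": 0}
    - {"x": -1.4, "y": 0.3, "z": 0, "ax": 0, "ay": 0, "az": 0}
    - {"x": -1.4, "y": 0.2, "z": 0, "ax": 0, "ay": 0, "az": 0}
    - {"x": -1.4, "y": 0.2, "z": 0, "ax": 0, "ay": 0, "az": 0}
    - {"x": -1.3, "y": 0.2, "z": 0, "ax": 0, "ay": 0, "az": 0}

```text
time_s: 16.5
tool_pos: [0.546, -0.2009, 0.1527]
tool_rot: [-180.0, 0.0, 83.7]
force: [0.4, 0.2, -1.6]
grip_width: 0.0272
grasp_force: 30.0
```

>>> jog_arm:
  motion:
    - {"x": -1.0, "y": 0.2, "z": 0.2, "ax": 0, "ay": 0, "az": 0}
    - {"x": -0.7, "y": 0.1, "z": 0.4, "ax": 0, "ay": 0, "az": 0}
    - {"x": -0.3, "y": 0, "z": 0.5, "ax": 0, "ay": 0, "az": 0}
    - {"x": 0, "y": 0, "z": 0.6, "ax": 0, "ay": 0, "az": 0}
    - {"x": 0, "y": 0, "z": 0.6, "ax": 0, "ay": 0, "az": 0}

```text
time_s: 17.0
tool_pos: [0.5468, -0.219, 0.129]
tool_rot: [-180.0, -0.0, 83.7]
force: [-0.9, 0.7, -2.0]
grip_width: 0.0273
grasp_force: 30.0
```

>>> jog_arm:
  motion:
    - {"x": 0, "y": 0, "z": 0.6, "ax": 0, "ay": 0, "az": 0}
    - {"x": 0, "y": 0, "z": 0.6, "ax": 0, "ay": 0, "az": 0}
    - {"x": 0, "y": 0, "z": 0.6, "ax": 0, "ay": 0, "az": 0}
    - {"x": 0, "y": 0, "z": 0.5, "ax": 0, "ay": 0, "az": 0}
    - {"x": 0, "y": 0, "z": 0.3, "ax": 0, "ay": 0, "az": 0}

```text
time_s: 17.5
tool_pos: [0.5466, -0.2197, 0.1031]
tool_rot: [-180.0, -0.0, 83.7]
force: [0.2, -0.1, -1.2]
grip_width: 0.0276
grasp_force: 30.0
```

```bash
python3 - <<'E'
from h import *
o=env.get_obs();p=o['tool_pos'];print(p,o['time_s'])
t=snap('side','pics/s8.png');b=snap('top','pics/t8.png')
c=cv2.resize(t[90:240,220:370,::-1],(400,400),interpolation=cv2.INTER_CUBIC)
d=cv2.resize(b[120:270,250:400,::-1],(400,400),interpolation=cv2.INTER_CUBIC)
cv2.imwrite('pics/c8.png',np.hstack([c,d]))
C=np.array([p[0]-.0096,p[1]-.0885,p[2]-.0457+.012]);u=np.array([.109,.994,0])
for s in(-.046,.046):
  for z in(0,.098):print('pred toast',s,z,proj('side',C+u*s+[0,0,z]),proj('top',C+u*s+[0,0,z]))
E
```

```text
[ 0.54662022 -0.21969948  0.10312489] 17.5
pred toast -0.046 0 [314.2 133.6] [382.4 172.7]
pred toast -0.046 0.098 [316.4 106.7] [393.1 162.9]
pred toast 0.046 0 [297.8 145. ] [350.1 172.7]
pred toast 0.046 0.098 [299.4 117.6] [358.1 162.9]
```

View pics/c8.png

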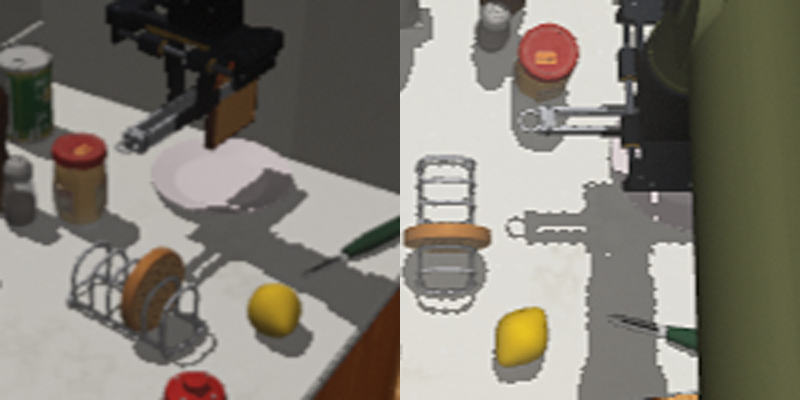

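The slice hangs in the tongs where predicted: its lower corners are at side (299,144) and (316,137). The crumpet is still in the rack. I'll shift back 1.2 cm to centre it, let it settle, and hand in.

>>> jog_arm:
  motion:
    - {"x": 0.2, "y": 0, "z": 0, "ax": 0, "ay": 0, "az": 0}
    - {"x": 0.4, "y": 0, "z": 0, "ax": 0, "ay": 0, "az": 0}
    - {"x": 0.4, "y": 0, "z": 0, "ax": 0, "ay": 0, "az": 0}
    - {"x": 0.2, "y": 0, "z": 0, "ax": 0, "ay": 0, "az": 0}
    - {"x": 0, "y": 0, "z": 0, "ax": 0, "ay": 0, "az": 0}

```text
time_s: 18.1
tool_pos: [0.5484, -0.2072, 0.1039]
tool_rot: [180.0, 0.0, 83.7]
force: [-0.7, -0.9, -1.5]
grip_width: 0.0278
grasp_force: 30.0
```

>>> jog_arm:
  motion:
    - {"x": 0, "y": 0, "z": 0, "ax": 0, "ay": 0, "az": 0}
    - {"x": 0, "y": 0, "z": 0, "ax": 0, "ay": 0, "az": 0}
    - {"x": 0, "y": 0, "z": 0, "ax": 0, "ay": 0, "az": 0}
    - {"x": 0, "y": 0, "z": 0, "ax": 0, "ay": 0, "az": 0}
    - {"x": 0, "y": 0, "z": 0, "ax": 0, "ay": 0, "az": 0}

```text
time_s: 18.6
tool_pos: [0.5482, -0.208, 0.1037]
tool_rot: [-180.0, 0.0, 83.7]
force: [0.4, 0.3, -1.5]
grip_width: 0.0277
grasp_force: 30.0
```

```bash
python3 -c "
from h import *
o=env.get_obs();print(o['tool_pos'],o['grip_width'],o['grasp_force']);print(env.sign_off())"
```

```text
[ 0.54815025 -0.20798465  0.10372841] 0.02768784018066753 29.983456134796143
the job is handed in; nothing more can be done
None
```

I handed the job in at about 18.6 s with the slice held still in the closed tongs over the plate's centre, its lower edge about 7 cm above the worktop by my estimate, and the crumpet still in the rack; the sign-off gave no verdict.

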